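# Return the slide markers to their colour-labelled drawer slots

## Robot

A 6-joint arm with a two-finger parallel gripper is mounted at the origin on a cart in front of the work surface, level with it; the furniture and walls round the work are solid. World frame = base frame: x ahead of the robot, y to its left, z up, the work surface at z = 0. Lengths are in mm, angles in rad, forces in N, time in s.
With the tool pointing down it reaches from about 350 to 975 mm from the base axis. Payload 7.1 kg.
Tool frame: the origin (TCP) lies midway between the tips of the shut fingers; the grasp point (between the pads) lies 19 mm behind it; z points along the fingers, y is the line along which they close (so a half turn about z gives the same grasp; the last joint's range is limited). The gripper opens to 88 mm and grips with 3 to 60 N. Pads are 20 mm wide; open, the fingers measure 115 mm over their backs; the gripper's body (75 mm by 178 mm) begins 61 mm behind the grasp point.
Start: joints at [-1.212, 0.423, 1.63, -0, 1.089, -0.019], TCP at [230.564, -580.9, 222.675] pointing down, gripper open.
Joint ranges: [-3, 3], [-0.9, 2.11], [0.09, 2.58], [-1.31, 4.45], [0.11, 2.69], [-2.54, 2.54]. Speed limits (rad/s): [2.39, 2.39, 3.01, 3.14, 3.14, 3.14].

## Interface

Orientations are given as a rotation vector (axis times angle).
In Python, from workcell import get_obs, get_image, camera_params, close_job gives the robot as it stands.
- The arm moves only by the shell command python3 -m creep 'ROWS' [OPENING]. ROWS is a JSON object of lists of equal length, an entry for each row: "delta_pos": the shift along the tool's x, y, z in m, a list of three; "twist": the turn, a rotation vector about the tool's x, y, z in degrees, a list of three. A call has 1 to 20 rows; each row shifts and turns the commanded pose from where the row before left it, along the tool's axes as they then stand; what a row does not reach is not made up. A row lasts 1/12 s, in which the tool goes at most 41.7 mm and 7.16 degrees, less where a joint would pass 70% of its speed; a pose out of reach is approached as far as the arm can. A call with a gripper value outside its range is refused whole. OPENING is the opening, from 0 (shut) to 1 (fully open), set as the call begins (- or left out, the last holds). The fingers move at their own pace and stop on an object; the grip force is fixed at half the most. Time passes only in rows, so rows that do not move let the fingers close. It gives the time, the measured TCP pose, the force, the opening and the grip force at its end, in the units of the state.
- get_obs(): the state, without advancing time (a new reading comes with each control period).
- get_image(name): name is "scene" or "side" or "wrist"; returns (picture, depth): 384x512x3 uint8, red, green, blue; 384x512 float32, mm along the optical axis (not along the pixel's ray), 0 where there is no reading.
- camera_params(name): a dict with "camera_matrix" (3x3 intrinsics, pixels), "extrinsics" (4x4, takes a point from camera to world coordinates). Camera axes: x right, y down, z forward; pixel columns grow to the right and rows downward; lengths in mm; the calibration is good to about 2 mm. A picture is of the moment at which its call begins: read the wrist's pose just before it. camera_params takes no time and is no camera call; for the wrist camera it gives the pose at the moment of the call.
- close_job(): hands the job in; it is judged then, once.
The state is a dict: "t": time; "qpos": joint angles; "qvel": joint speeds; "joint_torque": joint torques, N m; "ee_pos": TCP position; "orientation": TCP orientation; "ft_force": force on the tool from outside, world axes, zero at the start; "moment": the same for the moment, N m; "width": finger opening in mm; "grasp_force": force on a finger pad.
Only numpy, scipy, OpenCV 4.12 (cv2) and the standard library are available. Lean on these libraries where they do the work, as an engineer would, in place of code of your own. Each camera call takes 0.05 s, during which the arm holds its last target. There are 200 camera calls.

## Task

Put the red and the blue marker pen back in the open drawer, each lying lengthwise in the slot in line with the label of its own colour on top of the cabinet. Then push the drawer fully shut, leaving the timer, the stain bottle and the petri dish where they stand.

Things in the scene. Friction and masses are not known exactly. Their poses are not given: they have to be found in the camera images.
- marker_red: red marker pen with a white band, 136 mm long, 13 mm thick, lying on the table; origin at mid-length on its underside as it lies at the start, y axis along the pen
- marker_blue: blue marker pen with a white band, same size and frame as the red one
- marker_red_mid (a point): centre of the red pen, on its axis (6.5 mm above the table while lying there)
- marker_blue_mid (a point): centre of the blue pen, on its axis
- cabinet: white one-drawer cabinet, fixed, 190 deep (x) x 216 wide (y) x 70 mm high; origin under the middle of its front edge, x axis points from the front to the back (the drawer comes out to -x), z up
- drawer (a joint): travel of the grey drawer in m: 0 fully shut, 0.19 fully out; it starts nearly fully out and slides stiffly (about 1.5 N). Shut, its front is flush with the cabinet's. Inside, from tray_mid: front panel at x = -78 mm, back wall at +78 mm, both reaching 25 mm higher than that point; side walls end 4 mm below it
- tray_mid (a point): middle of the middle slot, at notch-floor height, where a pen's underside rests (33 mm above the table); moves with the drawer, axes as the cabinet's. Slots run along x, at y = -64, 0, +64 mm from here. A slot is two notches, 22 mm wide, 10 mm deep, in two white ribs 10 mm thick at x = -46 and +46 mm; between the ribs is finger space to 22 mm below this point
- drawer_lip (a point): middle of the front edge of the black finger lip on the drawer front, 120 mm wide in y, 10 mm thick in z, 50 mm above the table, standing 12 mm out from the front face; push here towards +x to shut the drawer. Shut, this point is 12 mm in front of the cabinet's front
- card_red: red label in a white holder on the cabinet top, 46 mm wide, fixed; it marks the slot that lies in line with it along the cabinet's x axis (same y). Origin under the middle of the holder, 22 mm behind the cabinet's front, axes as the cabinet's
- card_blue: blue label, likewise
- card_yellow: yellow label, likewise; its slot stays empty
- timer: red and white bench timer, 64 mm across, 31 mm high; origin under its centre; leave alone
- stain_bottle: brown dropper bottle with a red bulb, 36 mm across, 104 mm high; origin under its centre; leave alone
- dish: petri dish with pink filling, 63 mm across, 15 mm high; origin under its centre; leave alone

How it is judged:
By the outcome, as a careful person would: the job done as asked, in the order asked, and still so for the second after the job is handed in, with the robot touching nothing.
It also fails if it takes over 64 s, if anything falls off the work surface, if the arm or the gripper's body presses on something with over 40 N, if the wrist force passes 120 N, or if a joint passes its speed limit or range.

## Working session

There is one attempt and no reset: what is moved stays moved. The work goes in short steps, Python scripts to look and compute and a shell command to move; the robot and the scene stay as the last step left them, time stands still between calls to the robot, and variables do not carry over. Pictures are saved under pics/ and viewed, at most 10 in all, crops included, and the job is handed in when it is done.

```bash
mkdir -p pics; ls
python3 - <<'E'
from workcell import *
import cv2,numpy as np
o=get_obs();print(o['t'],o['ee_pos'],o['orientation'],o['width'])
for n in ['scene','side']:
    p,d=get_image(n);c=camera_params(n)
    np.savez(f'pics/{n}.npz',p=p,d=d,K=c['camera_matrix'],T=c['extrinsics'])
    cv2.imwrite(f'pics/{n}0.png',p[:,:,::-1]);print(n,np.round(c['extrinsics'],3).tolist())
E
```

```text
pics
0.0 [ 230.35992241 -580.42625399  221.93256031] [-3.08427622e+00 -5.89586679e-01  4.17712542e-04] 87.79253469790356
scene [[-0.687, -0.507, 0.52, -17.609], [-0.726, 0.459, -0.512, 622.278], [0.021, -0.729, -0.684, 854.969], [0.0, 0.0, 0.0, 1.0]]
side [[0.989, -0.085, 0.118, 463.219], [-0.145, -0.511, 0.847, -844.175], [-0.012, -0.856, -0.518, 601.142], [0.0, 0.0, 0.0, 1.0]]
```

View pics/scene0.png

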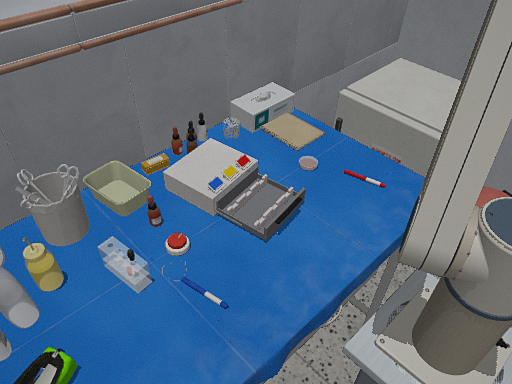

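View pics/side0.png

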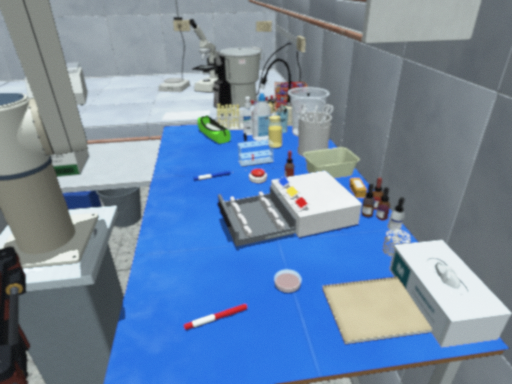

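The scene view shows the red pen from about (345,172) to (385,185), the blue pen from (183,280) to (227,306), and the drawer around (262,205). The labels are red (243,160), yellow (230,171) and blue (215,183). The timer is at (177,243), the bottle at (154,212) and the dish at (308,163).

```bash
cat > h.py <<'E'
import numpy as np,cv2
def load(n):
    f=np.load(f'pics/{n}.npz');return f['p'],f['d'],f['K'],f['T']
def cloud(d,K,T):
    v,u=np.mgrid[:d.shape[0],:d.shape[1]]
    c=np.stack([(u-K[0,2])/K[0,0]*d,(v-K[1,2])/K[1,1]*d,d],-1)
    return c@T[:3,:3].T+T[:3,3]
def rect(P):
    (c,s,a)=cv2.minAreaRect(P[:,:2].astype(np.float32));return np.round(c,1),np.round(s,1),round(a,1)
E
python3 - <<'E'
from h import *
for n,rois in [('scene',dict(red=(335,165,395,192),blue=(175,272,235,312),cab=(160,135,265,215),drawer=(215,165,310,242),dish=(295,152,322,174),timer=(162,228,194,258),bottle=(145,192,165,230))),
               ('side',dict(red=(178,298,255,335),blue=(188,168,235,184),cab=(268,165,365,240),drawer=(215,185,300,248),dish=(270,265,306,298)))]:
    p,d,K,T=load(n);W=cloud(d,K,T);hsv=cv2.cvtColor(p,cv2.COLOR_RGB2HSV)
    for k,(a,b,c,e) in rois.items():
        w=W[b:e,a:c].reshape(-1,3);h=hsv[b:e,a:c].reshape(-1,3).astype(int);ok=d[b:e,a:c].ravel()>0
        if k=='red': m=((h[:,0]<10)|(h[:,0]>170))&(h[:,1]>120)|(h[:,1]<80)&(h[:,2]>140)
        elif k=='blue': m=w[:,2]>5
        elif k=='cab': m=abs(w[:,2]-70)<5
        elif k=='drawer': m=(w[:,2]>22)&(w[:,2]<64)
        else: m=w[:,2]>7
        q=w[m&ok];print(n,k,m.sum(),*rect(q),'z',np.percentile(q[:,2],[5,50,95]).round(1))
        if k=='drawer' or k=='cab': print(cv2.boxPoints(cv2.minAreaRect(q[:,:2].astype(np.float32))).round().tolist())
    # cards
    a,b,c,e=(200,150,256,195) if n=='scene' else (278,172,312,212)
    for k,lo,hi in [('red',-8,8),('yel',20,35),('blu',100,125)]:
        h=hsv[b:e,a:c].astype(int);H=h[...,0].copy();H[H>170]-=180
        m=(H>=lo)&(H<=hi)&(h[...,1]>140)&(W[b:e,a:c,2]>60);print(n,k,m.sum(),np.median(W[b:e,a:c][m],0).round(1))
p=load('scene')[0]
cv2.imwrite('pics/z1.png',np.hstack([cv2.resize(p[130:245,200:315,::-1],None,fx=4,fy=4,interpolation=2),cv2.resize(p[262:322,170:240,::-1],None,fx=4.5,fy=4.5,interpolation=2).copy()[:,:315] if 0 else cv2.resize(p[255:325,170:240,::-1],(320,460),interpolation=2)]))
E
```

```text
scene red 148 [ 441.3 -329.7] [134.3  14. ] 16.8 z [ 3.5  9.2 13.3]
scene blue 287 [454.9 300. ] [136.6  14.6] 12.5 z [ 6.6 10.5 13.7]
scene cab 2613 [798.1  39.7] [290.6 219.3] 10.5 z [66.  68.7 72. ]
[[635.0, 121.0], [675.0, -95.0], [961.0, -42.0], [921.0, 174.0]]
scene drawer 1755 [577.7  -2.2] [216.9 204.4] 9.6 z [23.7 39.7 57.4]
[[454.0, 81.0], [488.0, -121.0], [702.0, -85.0], [668.0, 117.0]]
scene dish 215 [ 607.9 -256.3] [62.5 60.6] 67.3 z [ 8.5 13.5 16.4]
scene timer 425 [610.6 263. ] [63.  55.1] 57.7 z [10.5 25.7 31.5]
scene bottle 335 [765.5 244.8] [ 35.5 116.9] 76.9 z [11.4 46.8 96.2]
scene red 78 [691.6 -44.7  81.4]
scene yel 85 [679.3  20.2  81.7]
scene blu 93 [669.6  82.1  82. ]
side red 332 [ 441.1 -329.6] [130.4  24.3] 15.0 z [ 5.1 11.4 14.2]
side blue 115 [454.8 297.9] [133.5  16.4] 12.2 z [ 5.9 11.1 14.4]
side cab 2177 [750.7  28.2] [192.3 218. ] 10.7 z [68.1 70.5 72.7]
[[636.0, 117.0], [676.0, -97.0], [865.0, -61.0], [825.0, 153.0]]
side drawer 1478 [574.4  -1. ] [209.2 213.2] 8.1 z [23.5 39.3 58.5]
[[456.0, 90.0], [486.0, -121.0], [693.0, -92.0], [663.0, 119.0]]
side dish 481 [ 610.3 -258.2] [63.7 62. ] 52.3 z [10.5 15.  16.7]
side red 55 [693.  -44.9  84. ]
side yel 38 [681.1  15.2  84.3]
side blu 48 [670.6  81.   85.1]
```

View pics/z1.png

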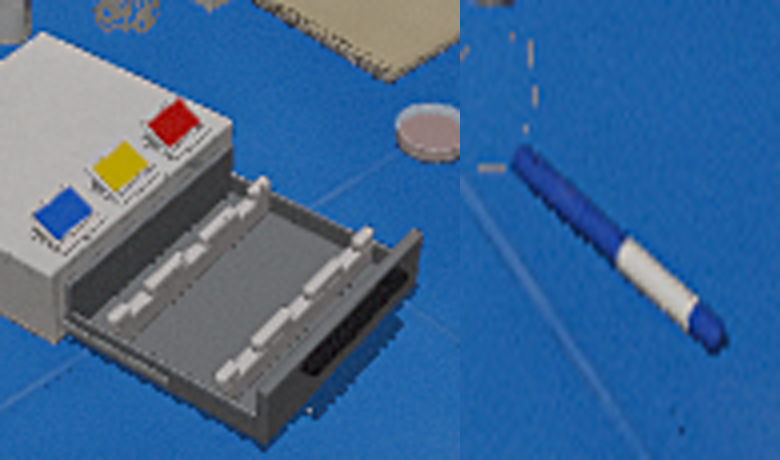

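The crop shows empty notches in both ribs, each in line with its label; the blue pen's band is towards the robot. Next I write a helper that turns a target pose into tool-frame shifts.

```bash
cat > go.py <<'E'
# usage: go.py x y z yaw_deg : twist first (deg, tool), then shift (m, in turned tool axes)
import sys,numpy as np
from scipy.spatial.transform import Rotation as R
from workcell import get_obs
o=get_obs();x,y,z,a=map(float,sys.argv[1:])
G=R.from_euler('z',a,degrees=True)*R.from_rotvec([np.pi,0,0]);C=R.from_rotvec(o['orientation'])
print('t',round(o['t'],2),'twist',np.round((C.inv()*G).as_rotvec(degrees=True),2),'shift',np.round(G.inv().apply(np.array([x,y,z])-o['ee_pos'])/1000,4),'F',np.round(o['ft_force'],1),'w',round(o['width'],1),'q6',round(o['qpos'][5],2))
E
python3 go.py 441 -330 170 16.5
```

```text
t 0.1 twist [-0.08  0.    5.15] shift [ 0.273  -0.1803  0.052 ] F [0.6 0.1 0.2] w 87.9 q6 -0.02
```

```bash
python3 -m creep '{"delta_pos":[[0,0,0],[0.014,-0.009,0.003],[0.025,-0.016,0.005],[0.03,-0.02,0.006],[0.03,-0.02,0.006],[0.03,-0.02,0.006],[0.03,-0.02,0.006],[0.03,-0.02,0.006],[0.03,-0.02,0.005],[0.025,-0.016,0.005],[0.019,-0.012,0.003],[0.01,-0.007,0.001],[0,0,0],[0,0,0],[0,0,0]],"twist":[[0,0,5.1],[0,0,0],[0,0,0],[0,0,0],[0,0,0],[0,0,0],[0,0,0],[0,0,0],[0,0,0],[0,0,0],[0,0,0],[0,0,0],[0,0,0],[0,0,0],[0,0,0]]}' 0.7
python3 - <<'E'
from h import *
from workcell import *
c=camera_params('wrist');p,d=get_image('wrist')
np.savez('pics/w1.npz',p=p,d=d,K=c['camera_matrix'],T=c['extrinsics']);cv2.imwrite('pics/w1.png',p[:,:,::-1])
W=cloud(d,c['camera_matrix'],c['extrinsics']);h=cv2.cvtColor(p,cv2.COLOR_RGB2HSV).astype(int)
r=(np.hypot(W[...,0]-441,W[...,1]+330)<90)&(d>0)
m=r&(W[...,2]<30)&(((h[...,0]<10)|(h[...,0]>170))&(h[...,1]>100)|(h[...,1]<60)&(h[...,2]>150))
print(m.sum(),rect(W[m]),np.percentile(W[m][:,2],[5,50,95]), 'table',np.median(W[r&~m][:,2]))
E
python3 go.py 441 -330 60 16.5
```

```text
t: 1.35
ee_pos: [440.5, -331.2, 170.8]
orientation: [3.109, 0.452, -0.0]
ft_force: [0.9, -0.9, -0.0]
width: 61.4
grasp_force: 0.0
905 (array([ 444.6, -334.4]), array([134.6,  11.9]), 14.3) [ 9.66424602 12.09769956 13.64176957] table 265.9488584797204
t 1.4 twist [0.02 0.   0.  ] shift [ 0.001  -0.0013  0.1108] F [-0.8 -0.   0.1] w 61.0 q6 0.62
```

View pics/w1.png

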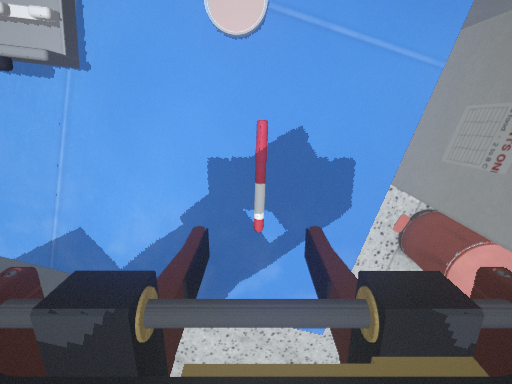

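The wrist view shows the red pen between the fingers' line, running from (262,120) to (258,230). I descend on it.

```bash
python3 go.py 443 -332.5 3 15; python3 -m creep '{"delta_pos":[[0.001,-0.001,0.01],[0.001,0,0.025],[0,0,0.03],[0,0,0.03],[0,0,0.03],[0,0,0.02],[0,0,0.013],[0,0,0.007],[0,0,0.003],[0,0,0],[0,0,0]],"twist":[[0,0,1.5],[0,0,0],[0,0,0],[0,0,0],[0,0,0],[0,0,0],[0,0,0],[0,0,0],[0,0,0],[0,0,0],[0,0,0]]}'; python3 go.py 443 -332.5 3 15
```

```text
t 1.4 twist [0.02 0.   1.5 ] shift [0.0023 0.0017 0.1678] F [-0.8 -0.   0.1] w 61.0 q6 0.62
t: 2.32
ee_pos: [443.2, -329.8, 3.7]
orientation: [3.113, 0.411, 0.002]
ft_force: [-0.4, 0.5, 1.1]
width: 61.2
grasp_force: 0.0
t 2.32 twist [ 0.08 -0.06  0.03] shift [-0.0009  0.0025  0.0007] F [-0.4  0.5  1.1] w 61.2 q6 0.65
```

```bash
python3 -m creep '{"delta_pos":[[0,0,0.001],[0,0,0],[0,0,0],[0,0,0],[0,0,0],[0,0,0],[0,0,0],[0,0,0],[0,0,0],[0,0,0],[0,0,0],[0,0,0]],"twist":[[0,0,0],[0,0,0],[0,0,0],[0,0,0],[0,0,0],[0,0,0],[0,0,0],[0,0,0],[0,0,0],[0,0,0],[0,0,0],[0,0,0]]}' 0
```

```text
t: 3.32
ee_pos: [442.7, -329.2, 1.7]
orientation: [3.114, 0.411, 0.0]
ft_force: [1.1, -0.1, 0.9]
width: 12.9
grasp_force: 30.0
```

```bash
python3 go.py 470 -100 260 10.5; python3 -m creep '{"delta_pos":[[0,0,-0.008],[0,0,-0.02],[0,0,-0.03],[0,0,-0.03],[0,0,-0.03],[0,0,-0.03],[0.005,-0.015,-0.03],[0.01,-0.025,-0.03],[0.01,-0.03,-0.025],[0.01,-0.03,-0.02],[0.01,-0.03,-0.005],[0.01,-0.03,0],[0.01,-0.027,0],[0,-0.02,0],[0,-0.01,0],[0,0,0],[0,0,0],[0,0,0]],"twist":[[0,0,0],[0,0,0],[0,0,0],[0,0,0],[0,0,2.2],[0,0,2.3],[0,0,0],[0,0,0],[0,0,0],[0,0,0],[0,0,0],[0,0,0],[0,0,0],[0,0,0],[0,0,0],[0,0,0],[0,0,0],[0,0,0]]}'
python3 - <<'E'
from h import *
from workcell import *
c=camera_params('wrist');p,d=get_image('wrist')
np.savez('pics/w2.npz',p=p,d=d,K=c['camera_matrix'],T=c['extrinsics']);cv2.imwrite('pics/w2.png',p[:,:,::-1])
E
```

```text
t 3.32 twist [ 0.01 -0.01  4.55] shift [ 0.0686 -0.2203 -0.2583] F [ 1.1 -0.1  0.9] w 12.9 q6 0.65
t: 4.82
ee_pos: [466.9, -104.7, 259.8]
orientation: [3.128, 0.288, 0.0]
ft_force: [-0.3, -1.0, 0.2]
width: 12.6
grasp_force: 30.0
```

View pics/w2.png

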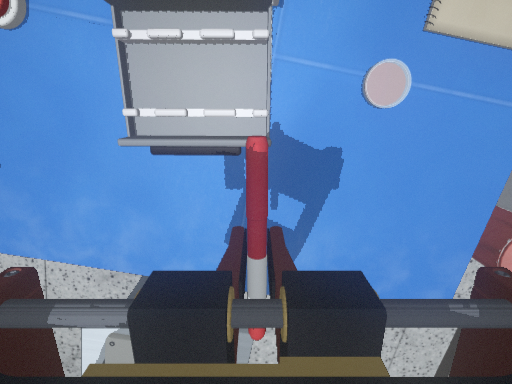

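The wrist view shows the two ribs at rows 34 and 113, columns 113–270, with the red pen held straight at column 257.

```bash
python3 - <<'E'
from h import *
a=np.radians(10.5);ex=np.array([np.cos(a),np.sin(a)]);ey=np.array([-ex[1],ex[0]])
o=np.array([656.5,11.5])
for n in ['scene','side','w2']:
    p,d,K,T=load(n);W=cloud(d,K,T);h=cv2.cvtColor(p,cv2.COLOR_RGB2HSV).astype(int)
    L=np.stack([(W[...,:2]-o)@ex,(W[...,:2]-o)@ey],-1)
    base=(d>0)&(abs(L[...,1])<115)&(L[...,0]>-215)&(L[...,0]<-25)
    white=base&(h[...,1]<40)&(h[...,2]>(170 if n!='scene' else 150))&(W[...,2]>29)&(W[...,2]<52)
    for s,nm in [(L[...,0]>-95,'back'),(L[...,0]<=-95,'front')]:
        m=white&s;l=L[m];z=W[m][:,2]
        if not len(l): print(n,nm,'none');continue
        f=np.polyfit(l[:,1],l[:,0],1)
        print(n,nm,len(l),'x',np.median(l[:,0]).round(1),'yawerr',np.degrees(np.arctan(-f[0])).round(2),'y',l[:,1].min().round(1),l[:,1].max().round(1))
        b=np.arange(-110,111,5);i=np.digitize(l[:,1],b)
        print([(int(b[k-1]),round(float(np.percentile(z[i==k],80)),0)) for k in range(1,len(b)) if (i==k).sum()>1])
    dr=base&(W[...,2]>52)&(W[...,2]<64);l=L[dr]; fr=l[l[:,0]<-150]
    print(n,'panel y',np.percentile(fr[:,1],[1,99]).round(1) if len(fr) else '', 'x',np.percentile(fr[:,0],[5,50,95]).round(1) if len(fr) else '')
E
python3 go.py 576 -68 120 10.5
```

```text
scene back 115 x -40.8 yawerr -0.39 y -89.6 95.6
[(-90, 42.0), (-80, 44.0), (-75, 37.0), (-70, 33.0), (-65, 33.0), (-60, 34.0), (-45, 44.0), (-40, 42.0), (-30, 45.0), (-25, 43.0), (-20, 42.0), (-15, 40.0), (-5, 34.0), (0, 35.0), (10, 39.0), (15, 43.0), (20, 43.0), (25, 43.0), (30, 42.0), (35, 43.0), (40, 42.0), (45, 42.0), (50, 42.0), (55, 32.0), (60, 32.0), (65, 33.0), (70, 33.0), (75, 40.0), (80, 41.0), (85, 42.0), (90, 42.0)]
scene front 135 x -132.7 yawerr -0.19 y -87.5 96.0
[(-90, 44.0), (-85, 43.0), (-80, 43.0), (-75, 41.0), (-70, 34.0), (-65, 34.0), (-60, 33.0), (-50, 42.0), (-45, 43.0), (-40, 43.0), (-35, 40.0), (-30, 42.0), (-25, 41.0), (-20, 43.0), (-15, 44.0), (-10, 42.0), (-5, 34.0), (0, 35.0), (5, 33.0), (15, 42.0), (20, 41.0), (25, 41.0), (30, 42.0), (35, 43.0), (40, 42.0), (45, 42.0), (50, 42.0), (55, 38.0), (60, 33.0), (65, 32.0), (70, 33.0), (80, 43.0), (85, 43.0), (90, 43.0), (95, 43.0)]
scene panel y [-92.5  99.8] x [-184.7 -172.7 -166. ]
side back 117 x -40.9 yawerr -0.11 y -93.4 87.4
[(-95, 43.0), (-90, 43.0), (-85, 43.0), (-80, 43.0), (-70, 33.0), (-65, 34.0), (
[... 1265 characters left out ...]
.0)]
w2 front 1144 x -129.6 yawerr 0.04 y -96.1 97.7
[(-100, 30.0), (-95, 42.0), (-90, 44.0), (-85, 43.0), (-80, 43.0), (-75, 39.0), (-70, 34.0), (-65, 34.0), (-60, 34.0), (-55, 40.0), (-50, 44.0), (-45, 43.0), (-40, 44.0), (-35, 43.0), (-30, 44.0), (-25, 43.0), (-20, 43.0), (-15, 43.0), (-10, 34.0), (-5, 34.0), (0, 34.0), (5, 34.0), (10, 43.0), (15, 44.0), (20, 44.0), (25, 44.0), (30, 44.0), (35, 44.0), (40, 43.0), (45, 43.0), (50, 44.0), (55, 34.0), (60, 34.0), (65, 34.0), (70, 34.0), (75, 43.0), (80, 43.0), (85, 44.0), (90, 43.0), (95, 30.0)]
w2 panel y [-94.2  96.3] x [-182.1 -170.2 -162.7]
t 4.87 twist [ 0.02 -0.01 -0.02] shift [ 0.114  -0.0164  0.1398] F [ 0.2 -0.   0.5] w 12.6 q6 1.14
```

```bash
python3 go.py 582.9 -66.2 80 10.4; python3 -m creep '{"delta_pos":[[0.008,-0.001,0.008],[0.015,-0.002,0.018],[0.02,-0.003,0.025],[0.02,-0.003,0.028],[0.02,-0.003,0.028],[0.02,-0.003,0.028],[0.01,-0.001,0.02],[0.008,-0.001,0.015],[0,0,0.01],[0,0,0],[0,0,0],[0,0,0]],"twist":[[0,0,0],[0,0,0],[0,0,0],[0,0,0],[0,0,0],[0,0,0],[0,0,0],[0,0,0],[0,0,0],[0,0,0],[0,0,0],[0,0,0]]}'; python3 go.py 582.9 -66.2 36 10.4
```

```text
t 4.87 twist [ 0.02 -0.01  0.08] shift [ 0.121  -0.0172  0.1798] F [ 0.2 -0.   0.5] w 12.6 q6 1.14
t: 5.87
ee_pos: [582.7, -65.5, 80.3]
orientation: [3.128, 0.288, 0.001]
ft_force: [-0.5, 0.5, 0.3]
width: 13.0
grasp_force: 30.0
t 5.87 twist [ 0.01 -0.04  0.11] shift [0.0001 0.0007 0.0443] F [-0.5  0.5  0.3] w 13.0 q6 1.26
```

```bash
python3 -m creep '{"delta_pos":[[0,0.0005,0.01],[0,0,0.014],[0,0,0.008],[0,0,0.004],[0,0,0.003],[0,0,0.002],[0,0,0.002],[0,0,0]],"twist":[[0,0,0],[0,0,0],[0,0,0],[0,0,0],[0,0,0],[0,0,0],[0,0,0],[0,0,0]]}'; python3 go.py 582.9 -66.2 36 10.4
```

```text
t: 6.53
ee_pos: [582.8, -65.5, 36.7]
orientation: [3.128, 0.289, 0.0]
ft_force: [-0.1, 0.1, -0.7]
width: 13.0
grasp_force: 30.0
t 6.53 twist [ 0.   -0.01  0.15] shift [-0.      0.0007  0.0007] F [-0.1  0.1 -0.7] w 13.0 q6 1.25
```

```bash
python3 -m creep '{"delta_pos":[[0,0,0.001],[0,0,0]],"twist":[[0,0,0],[0,0,0]]}'; python3 -m creep '{"delta_pos":[[0,0,0],[0,0,0],[0,0,0],[0,0,0],[0,0,0],[0,0,-0.005],[0,0,-0.015],[0,0,-0.03],[0,0,-0.03],[0,0,-0.03],[0,0,-0.03],[0,0,-0.03],[0,0,-0.02],[0,0,0],[0,0,0]],"twist":[[0,0,0],[0,0,0],[0,0,0],[0,0,0],[0,0,0],[0,0,0],[0,0,0],[0,0,0],[0,0,0],[0,0,0],[0,0,0],[0,0,0],[0,0,0],[0,0,0],[0,0,0]]}' 0.4;  python3 go.py 454.9 299.5 220 12.4
```

```text
t: 6.7
ee_pos: [582.9, -65.5, 35.8]
orientation: [3.128, 0.289, 0.001]
ft_force: [0.2, 1.2, 0.4]
width: 12.9
grasp_force: 30.0
t: 7.95
ee_pos: [583.3, -65.6, 227.0]
orientation: [3.128, 0.289, 0.004]
ft_force: [-1.2, -0.1, 0.5]
width: 35.4
grasp_force: 0.0
t 7.95 twist [ 0.05 -0.15 -1.85] shift [-0.047  -0.3841  0.007 ] F [-1.2 -0.1  0.5] w 35.4 q6 1.25
```

```bash
python3 -m creep '{"delta_pos":[[-0.002,-0.012,0],[-0.003,-0.022,0],[-0.004,-0.033,0],[-0.004,-0.036,0.001],[-0.004,-0.036,0.001],[-0.004,-0.036,0.001],[-0.004,-0.036,0.001],[-0.004,-0.036,0.001],[-0.004,-0.036,0.001],[-0.004,-0.033,0.001],[-0.004,-0.03,0],[-0.003,-0.02,0],[-0.002,-0.012,0],[-0.001,-0.006,0],[0,0,0],[0,0,0],[0,0,0]],"twist":[[0,0,-1.8],[0,0,0],[0,0,0],[0,0,0],[0,0,0],[0,0,0],[0,0,0],[0,0,0],[0,0,0],[0,0,0],[0,0,0],[0,0,0],[0,0,0],[0,0,0],[0,0,0],[0,0,0],[0,0,0]]}' 0.65;  python3 go.py 454.9 299.5 50 12.4
python3 - <<'E'
from h import *
from workcell import *
c=camera_params('wrist');p,d=get_image('wrist');W=cloud(d,c['camera_matrix'],c['extrinsics'])
s,ds=get_image('scene');cv2.imwrite('pics/s3.png',np.hstack([cv2.resize(s[150:245,205:315,::-1],(440,380),interpolation=2),cv2.resize(p[:,:,::-1],(360,380))[:,:]]))
m=(np.hypot(W[...,0]-455,W[...,1]-299)<80)&(d>0)&(W[...,2]>5)&(W[...,2]<20)
print(m.sum(),rect(W[m]))
E
```

```text
t: 9.37
ee_pos: [455.3, 298.7, 218.4]
orientation: [3.123, 0.337, -0.001]
ft_force: [0.6, -0.0, -0.4]
width: 57.2
grasp_force: 0.0
t 9.37 twist [ 0.03  0.04 -0.1 ] shift [-0.0002 -0.0009  0.1684] F [ 0.6 -0.  -0.4] w 57.2 q6 1.92
914 (array([457.6, 299.5]), array([134.3,  12. ]), 12.1)
```

View pics/s3.png

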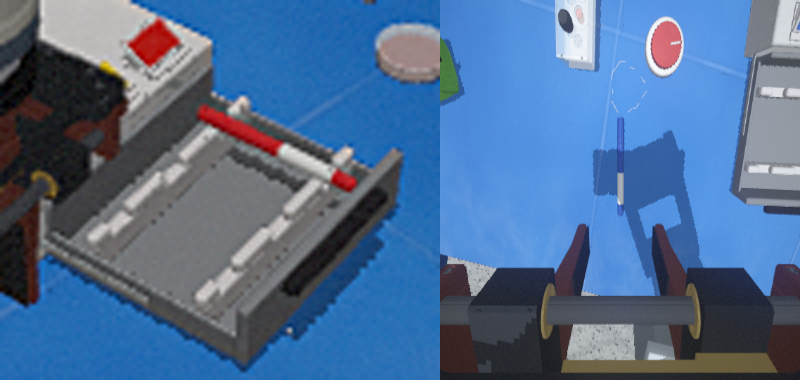

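The red pen lies across both ribs in the slot in line with the red label (crop: (200,112) to (352,185)). The blue pen lies under the gripper, upright at column 620. Descending on blue.

```bash
python3 -m creep '{"delta_pos":[[0.001,-0.001,0.01],[0,0,0.025],[0,0,0.035],[0,0,0.035],[0,0,0.035],[0,0,0.03],[0,0,0.022],[0,0,0.012],[0,0,0.007],[0,0,0.003],[0,0,0.002],[0,0,0],[0,0,0]],"twist":[[0,0,0],[0,0,0],[0,0,0],[0,0,0],[0,0,0],[0,0,0],[0,0,0],[0,0,0],[0,0,0],[0,0,0],[0,0,0],[0,0,0],[0,0,0]]}'; python3 go.py 455.5 299.4 2 12.2
```

```text
t: 10.55
ee_pos: [456.6, 301.4, 3.8]
orientation: [-3.122, -0.338, -0.003]
ft_force: [-0.8, 0.5, 0.6]
width: 57.0
grasp_force: 0.0
t 10.55 twist [-0.04 -0.11  0.14] shift [-0.0015  0.0017  0.0018] F [-0.8  0.5  0.6] w 57.0 q6 1.92
```

```bash
python3 -m creep '{"delta_pos":[[-0.001,0.001,0.001],[0,0,0],[0,0,0],[0,0,0],[0,0,0],[0,0,0],[0,0,0],[0,0,0],[0,0,0],[0,0,0],[0,0,0]],"twist":[[0,0,0],[0,0,0],[0,0,0],[0,0,0],[0,0,0],[0,0,0],[0,0,0],[0,0,0],[0,0,0],[0,0,0],[0,0,0]]}' 0;python3 go.py 559.6 59.6 120 10.4
```

```text
t: 11.47
ee_pos: [455.1, 299.7, 1.7]
orientation: [-3.123, -0.338, -0.0]
ft_force: [0.8, -0.2, 0.9]
width: 13.0
grasp_force: 30.0
t 11.47 twist [-0.   -0.    1.95] shift [ 0.0594  0.255  -0.1183] F [ 0.8 -0.2  0.9] w 13.0 q6 1.92
```

Gripped; lift, then go over the blue slot.

```bash
python3 -m creep '{"delta_pos":[[0,0,-0.008],[0,0,-0.02],[0,0,-0.03],[0,0,-0.03],[0.002,0.01,-0.02],[0.006,0.025,-0.01],[0.008,0.035,0],[0.008,0.035,0],[0.008,0.035,0],[0.008,0.035,0],[0.008,0.03,0],[0.008,0.025,0],[0.003,0.015,0],[0,0.008,0],[0,0.002,0],[0,0,0],[0,0,0],[0,0,0]],"twist":[[0,0,0],[0,0,0],[0,0,0],[0,0,1.9],[0,0,0],[0,0,0],[0,0,0],[0,0,0],[0,0,0],[0,0,0],[0,0,0],[0,0,0],[0,0,0],[0,0,0],[0,0,0],[0,0,0],[0,0,0],[0,0,0]]}';python3 go.py 559.6 59.6 36 10.4
```

```text
t: 12.97
ee_pos: [558.9, 60.6, 119.7]
orientation: [-3.128, -0.288, 0.0]
ft_force: [-0.4, 0.6, -0.6]
width: 13.1
grasp_force: 30.0
t 12.97 twist [-0.01  0.02  0.12] shift [0.0005 0.0012 0.0837] F [-0.4  0.6 -0.6] w 13.1 q6 1.47
```

```bash
python3 -m creep '{"delta_pos":[[0.001,0.001,0.01],[0,0,0.02],[0,0,0.02],[0,0,0.014],[0,0,0.007],[0,0,0.005],[0,0,0.003],[0,0,0.003],[0,0,0.001],[0,0,0],[0,0,0]],"twist":[[0,0,0],[0,0,0],[0,0,0],[0,0,0],[0,0,0],[0,0,0],[0,0,0],[0,0,0],[0,0,0],[0,0,0],[0,0,0]]}';python3 go.py 559.6 59.6 35.5 10.4
```

```text
t: 13.88
ee_pos: [560.9, 58.8, 37.2]
orientation: [3.129, 0.286, 0.001]
ft_force: [0.4, 0.0, -0.1]
width: 12.9
grasp_force: 30.0
t 13.88 twist [ 0.01 -0.05  0.04] shift [-0.0011 -0.001   0.0017] F [ 0.4  0.  -0.1] w 12.9 q6 1.47
```

```bash
python3 -m creep '{"delta_pos":[[-0.001,0,0.0015],[0,0,0]],"twist":[[0,0,0],[0,0,0]]}'; python3 -m creep '{"delta_pos":[[0,0,0],[0,0,0],[0,0,0],[0,0,0],[0,0,0],[0,0,-0.005],[0,0,-0.015],[0,0,-0.03],[0,0,-0.03],[0,0,-0.03],[0,0,-0.02],[0,0,-0.01],[0,0,0],[0,0,0]],"twist":[[0,0,0],[0,0,0],[0,0,0],[0,0,0],[0,0,0],[0,0,0],[0,0,0],[0,0,0],[0,0,0],[0,0,0],[0,0,0],[0,0,0],[0,0,0],[0,0,0]]}' 0.4;  python3 go.py 417 -32 170 10.4
python3 - <<'E'
from h import *
p,d,K,T=load('w2');print('cam rel TCP',T[:3,3]-[466.9,-104.7,259.8],T[:3,2])
for n in ['side','scene']:
    p,d,K,T=load(n);W=cloud(d,K,T);m=(d>0)&(np.hypot(W[...,0]-681,W[...,1]-18)<85)&(W[...,2]>60)&(W[...,2]<130)&(W[...,0]<720);print(n,np.percentile(W[m][:,2],[50,99,100]))
E
```

```text
t: 14.05
ee_pos: [559.5, 58.6, 35.4]
orientation: [3.129, 0.286, 0.0]
ft_force: [-0.1, -1.4, 0.3]
width: 12.8
grasp_force: 30.0
t: 15.22
ee_pos: [559.3, 58.6, 175.0]
orientation: [-3.129, -0.286, -0.0]
ft_force: [-0.7, -0.1, 0.3]
width: 35.2
grasp_force: 0.0
t 15.22 twist [-0.   -0.01  0.04] shift [-0.1563  0.0635  0.005 ] F [-0.7 -0.1  0.3] w 35.2 q6 1.47
cam rel TCP [ 80.72497885  15.17824475 162.10928339] [-0.29017213 -0.05418444 -0.95543926]
side [73.85704763 90.44781734 91.23331046]
scene [72.2390434  88.96460476 90.11550687]
```

```bash
python3 -m creep '{"delta_pos":[[-0.012,0.004,0],[-0.022,0.009,0],[-0.03,0.012,0],[-0.03,0.012,0],[-0.026,0.011,0],[-0.02,0.009,0],[-0.01,0.005,0],[-0.006,0.002,0],[0,0,0],[0,0,0],[0,0,0]],"twist":[[0,0,0],[0,0,0],[0,0,0],[0,0,0],[0,0,0],[0,0,0],[0,0,0],[0,0,0],[0,0,0],[0,0,0],[0,0,0]]}' 0;  python3 go.py 417 -32 38 10.4
python3 - <<'E'
from h import *
from workcell import *
p,d=get_image('wrist');s,ds=get_image('side')
cv2.imwrite('pics/s4.png',np.hstack([cv2.resize(s[165:255,210:320,::-1],(440,360),interpolation=2),cv2.resize(p[:,:,::-1],(360,360))]))
c=camera_params('side');W=cloud(ds,c['camera_matrix'],c['extrinsics'])
a=np.radians(10.5);ex=np.array([np.cos(a),np.sin(a)]);ey=np.array([-ex[1],ex[0]]);L=np.stack([(W[...,:2]-[656.5,11.5])@ex,(W[...,:2]-[656.5,11.5])@ey],-1)
h=cv2.cvtColor(s,cv2.COLOR_RGB2HSV).astype(int)
for nm,m in [('red',((h[...,0]<8)|(h[...,0]>172))&(h[...,1]>120)),('blue',(h[...,0]>105)&(h[...,0]<130)&(h[...,1]>100))]:
    m=m&(ds>0)&(W[...,2]>38)&(W[...,2]<62)&(L[...,0]>-170)&(L[...,0]<0);print(nm,m.sum(),np.percentile(L[m],[2,50,98],axis=0).round(1).tolist(),np.percentile(W[m][:,2],[50,95]))
E
```

```text
t: 16.13
ee_pos: [418.8, -32.3, 175.1]
orientation: [-3.128, -0.287, -0.001]
ft_force: [-0.1, 0.8, 0.3]
width: 0.5
grasp_force: 0.0
t 16.13 twist [ 0.   -0.03  0.07] shift [-0.0018 -0.0006  0.1371] F [-0.1  0.8  0.3] w 0.5 q6 1.28
red 106 [[-152.9, -68.2], [-62.9, -65.0], [-24.4, -59.0]] [44.08934965 47.47940441]
blue 119 [[-152.2, 56.7], [-55.2, 62.1], [-7.5, 401.2]] [44.18229033 57.18684658]
```

View pics/s4.png

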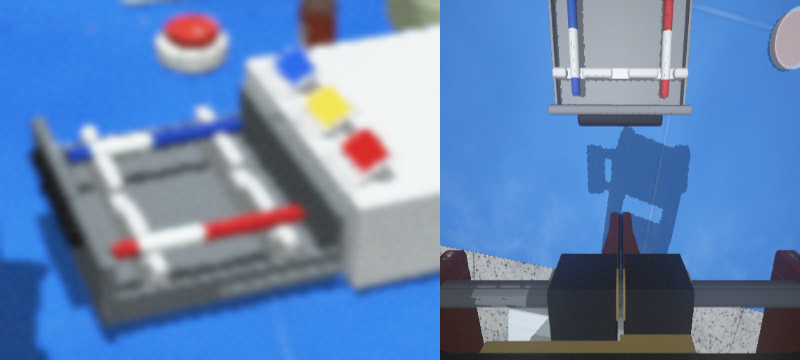

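Both pens sit in their slots (left crop: blue and red across both ribs, each in line with its label). Now lower the shut fingers in front of the lip and push.

```bash
python3 -m creep '{"delta_pos":[[0,0,0.01],[0,0,0.022],[0,0,0.03],[0,0,0.03],[0,0,0.022],[0,0,0.013],[0,0,0.007],[0,0,0.003],[0.004,0,0],[0.006,0,0],[0.006,0,0],[0.004,0,0],[0.003,0,0],[0.003,0,0],[0.003,0,0],[0.003,0,0],[0.003,0,0],[0.003,0,0],[0.003,0,0],[0.003,0,0]],"twist":[[0,0,0],[0,0,0],[0,0,0],[0,0,0],[0,0,0],[0,0,0],[0,0,0],[0,0,0],[0,0,0],[0,0,0],[0,0,0],[0,0,0],[0,0,0],[0,0,0],[0,0,0],[0,0,0],[0,0,0],[0,0,0],[0,0,0],[0,0,0]]}';python3 go.py 634.9 7.5 38 10.4
```

```text
t: 17.9
ee_pos: [461.2, -24.6, 38.2]
orientation: [-3.129, -0.286, 0.0]
ft_force: [0.7, 0.1, 0.3]
width: 0.5
grasp_force: 0.0
t 17.9 twist [-0.    0.01  0.04] shift [ 0.1766 -0.0002  0.0002] F [0.7 0.1 0.3] w 0.5 q6 1.31
```

```bash
python3 -m creep '{"delta_pos":[[0.004,0,0],[0.005,0,0],[0.006,0,0],[0.007,0,0],[0.008,0,0],[0.009,0,0],[0.009,0,0],[0.009,0,0],[0.009,0,0],[0.009,0,0],[0.009,0,0],[0.009,0,0],[0.009,0,0],[0.008,0,0],[0.007,0,0],[0.006,0,0],[0.005,0,0]],"twist":[[0,0,0],[0,0,0],[0,0,0],[0,0,0],[0,0,0],[0,0,0],[0,0,0],[0,0,0],[0,0,0],[0,0,0],[0,0,0],[0,0,0],[0,0,0],[0,0,0],[0,0,0],[0,0,0],[0,0,0]]}';python3 go.py 634.9 7.5 38 10.4
python3 - <<'E'
from h import *
from workcell import *
p,d=get_image('wrist');s,ds=get_image('side')
cv2.imwrite('pics/s5.png',np.hstack([cv2.resize(s[165:255,210:320,::-1],(440,360),interpolation=2),cv2.resize(p[:,:,::-1],(360,360))]))
E
```

```text
t: 19.32
ee_pos: [587.6, -1.2, 38.2]
orientation: [3.129, 0.286, 0.0]
ft_force: [-2.1, -0.4, 0.6]
width: 0.5
grasp_force: 0.9
t 19.32 twist [ 0.   -0.02  0.05] shift [ 0.0481 -0.0001  0.0002] F [-2.1 -0.4  0.6] w 0.5 q6 1.37
```

View pics/s5.png

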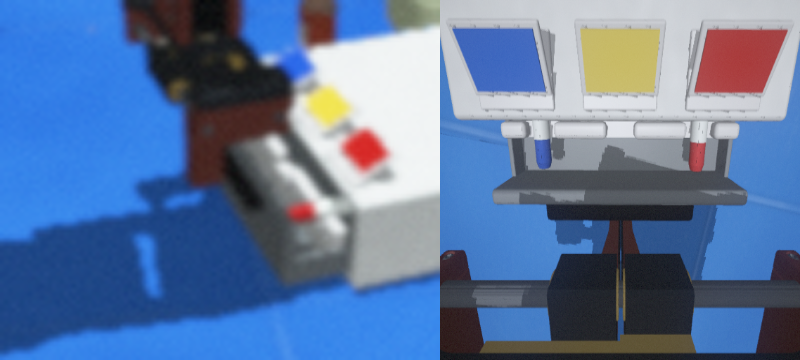

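The drawer is about three quarters in, and both pens are still in their slots in line with their labels. Continuing more slowly.

```bash
python3 -m creep '{"delta_pos":[[0.004,0,0],[0.004,0,0],[0.004,0,0],[0.004,0,0],[0.004,0,0],[0.004,0,0],[0.004,0,0],[0.004,0,0],[0.003,0,0],[0.003,0,0],[0.002,0,0],[0.001,0,0],[0.001,0,0],[0,0,0]],"twist":[[0,0,0],[0,0,0],[0,0,0],[0,0,0],[0,0,0],[0,0,0],[0,0,0],[0,0,0],[0,0,0],[0,0,0],[0,0,0],[0,0,0],[0,0,0],[0,0,0]]}';python3 go.py 634.9 7.5 38 10.4
python3 - <<'E'
from h import *
from workcell import *
p,d=get_image('wrist');c=camera_params('wrist');W=cloud(d,c['camera_matrix'],c['extrinsics'])
a=np.radians(10.5);ex=np.array([np.cos(a),np.sin(a)]);ey=np.array([-ex[1],ex[0]]);L=np.stack([(W[...,:2]-[656.5,11.5])@ex,(W[...,:2]-[656.5,11.5])@ey],-1)
ok=(d>0)&(abs(L[...,1])<90)&(abs(L[...,1])>62)
print('cab front',np.percentile(L[ok&(abs(W[...,2]-70)<3)&(L[...,0]<40)][:,0],[1,5]))
q=L[ok&(abs(W[...,2]-56)<5)&(L[...,0]<40)][:,0];print('panel',len(q),np.percentile(q,[2,50,98]) if len(q) else '')
E
```

```text
t: 20.58
ee_pos: [628.4, 6.2, 38.2]
orientation: [3.129, 0.286, 0.001]
ft_force: [0.9, 0.2, -0.4]
width: 0.5
grasp_force: 0.2
t 20.58 twist [ 0.   -0.02  0.05] shift [ 0.0066 -0.0001  0.0002] F [ 0.9  0.2 -0.4] w 0.5 q6 1.38
cab front [3.66219617 4.14497437]
panel 513 [-3.78822142 -1.92467313 -0.28726668]
```

```bash
python3 -m creep '{"delta_pos":[[0.002,0,0],[0.002,0,0],[0.001,0,0],[0.001,0,0],[0.001,0,0]],"twist":[[0,0,0],[0,0,0],[0,0,0],[0,0,0],[0,0,0]]}'; python3 -m creep '{"delta_pos":[[0.001,0,0],[0.001,0,0]],"twist":[[0,0,0],[0,0,0]]}'
```

```text
t: 21.05
ee_pos: [635.1, 7.4, 38.1]
orientation: [3.129, 0.286, -0.0]
ft_force: [-2.3, -0.1, 0.3]
width: 0.6
grasp_force: 0.8
t: 21.22
ee_pos: [636.0, 7.6, 38.1]
orientation: [3.128, 0.286, -0.004]
ft_force: [-8.6, -2.9, 6.4]
width: 0.5
grasp_force: 4.1
```

```bash
python3 -m creep '{"delta_pos":[[0.001,0,0],[0,0,0]],"twist":[[0,0,0],[0,0,0]]}'; python3 -m creep '{"delta_pos":[[-0.005,0,0],[-0.015,0,0],[-0.025,0,0],[-0.03,0,0],[-0.03,0,0],[-0.03,0,-0.01],[-0.025,0,-0.03],[-0.015,0,-0.03],[-0.01,0,-0.03],[0,0,-0.03],[0,0,-0.01],[0,0,0],[0,0,0]],"twist":[[0,0,0],[0,0,0],[0,0,0],[0,0,0],[0,0,0],[0,0,0],[0,0,0],[0,0,0],[0,0,0],[0,0,0],[0,0,0],[0,0,0],[0,0,0]]}'
python3 - <<'E'
from h import *
from workcell import *
p,d=get_image('wrist');s,ds=get_image('side');c=camera_params('wrist');W=cloud(d,c['camera_matrix'],c['extrinsics'])
cv2.imwrite('pics/s6.png',np.hstack([cv2.resize(s[150:300,200:370,::-1],(408,360),interpolation=2),cv2.resize(p[:,:,::-1],(360,360))]))
a=np.radians(10.5);ex=np.array([np.cos(a),np.sin(a)]);ey=np.array([-ex[1],ex[0]]);L=np.stack([(W[...,:2]-[656.5,11.5])@ex,(W[...,:2]-[656.5,11.5])@ey],-1)
ok=(d>0)&(abs(L[...,1])<90)&(abs(L[...,1])>62)&(L[...,0]<40)
for lo in (67,50,40,30):
    q=L[ok&(W[...,2]>lo)&(W[...,2]<lo+8)][:,0];print(lo,len(q),np.percentile(q,[2,10,50]) if len(q) else '')
E
```

```text
t: 21.38
ee_pos: [636.0, 7.6, 38.1]
orientation: [3.128, 0.286, -0.007]
ft_force: [-9.7, -2.3, 7.0]
width: 0.6
grasp_force: 4.4
t: 22.47
ee_pos: [456.7, -25.5, 178.3]
orientation: [3.128, 0.286, 0.003]
ft_force: [-0.6, 0.1, -0.8]
width: 0.8
grasp_force: 0.0
67 0 
50 0 
40 0 
30 0
```

View pics/s6.png

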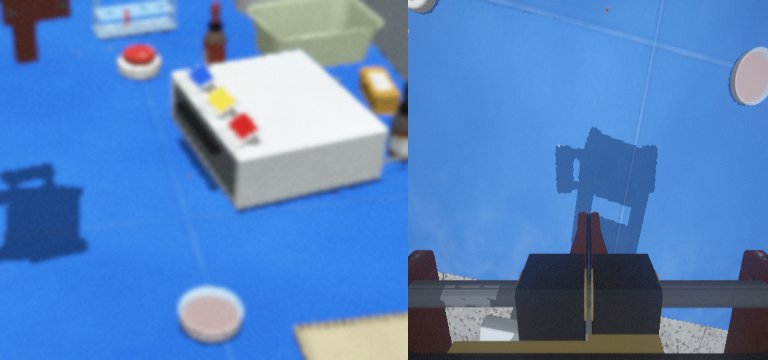

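The drawer front is flush with the cabinet, and the timer, bottle and dish stand where they were. The push ended at a hard stop. Handing in.

```bash
python3 -c "
from workcell import close_job
print(close_job())"
```

```text
the job is handed in; nothing more can be done
None
```

The red and blue pens are in the slots in line with their labels, the drawer is pushed shut to its stop, the timer, bottle and dish were left alone, and the job was handed in at about 22.5 s.

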